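# Load a centrifuge for a balanced spin

### The arm

A 6-joint arm with a two-finger parallel gripper is mounted at the origin on a cart in front of the work surface, level with it; the furniture and walls round the work are solid. World frame = base frame: x ahead of the robot, y to its left, z up, the work surface at z = 0. Lengths are in mm, angles in rad, forces in N, time in s.
With the tool pointing down it reaches from about 325 to 875 mm from the base axis. Payload 4.4 kg.
Tool frame: the origin (TCP) lies on the centre line of the jaws, within the pads' length; the fingertips stand ahead of it and the grasp point (between the pads) lies 6 mm ahead of it (ctrl.tcp_to_tips is the z of the fingertips in the tool frame, in mm); z points along the fingers, y is the line along which they close (so a half turn about z gives the same grasp; the last joint's range is limited). The gripper opens to 85 mm and grips with 20 to 120 N. Pads are 22 mm wide; open, the fingers measure 114 mm over their backs; the gripper's body (76 mm by 85 mm) begins 54 mm behind the grasp point. The pads swing forward as they close: fully open they stand 13 mm farther back than shut.
Start: joints at [0.972, 0.207, 1.542, -0, 1.393, -0.15], TCP at [249.493, 518.055, 256.282] pointing down, gripper open.
Joint ranges: [-2.73, 2.73], [-0.86, 2.22], [0.23, 2.46], [-1.11, 4.25], [0.08, 2.63], [-2.82, 2.82]. Speed limits (rad/s): [2.79, 2.79, 3.14, 3.14, 3.14, 3.14].

### API

Orientations are given as a 3x3 rotation matrix whose columns are the frame's x, y, z axes.
In Python, from plant import ctrl, sensors, optics gives the robot as it stands. Calls block until the motion is done:
- ctrl.move_ptp(position, orientation): joint-space move of the TCP to a pose.
- ctrl.move_l(position, rot=None, vel=150, threshold=None): straight line of the TCP; rot=None keeps the orientation; vel is the mean speed in mm/s. With threshold (N) it stops when the force on the tool has changed by that much, and returns True; else False.
- ctrl.set_joints(angles): joint-space move.
- ctrl.gripper_to(opening, force=None): finger opening in mm; force is the grip in N (None keeps the last); returns when the fingers have stopped.
- ctrl.hold(seconds).
- ctrl.solve_ik(position, orientation): joint angles nearest the present ones, or None.
- sensors.read_state(): the state.
- optics.grab_frame(name): name is "scene" or "top" or "wrist"; returns (picture, depth): 480x640x3 uint8, red, green, blue; 480x640 float32, mm along the optical axis (not along the pixel's ray), 0 where there is no reading.
- optics.camera_params(name): a dict with "mtx" (3x3 intrinsics, pixels), "R" (3x3) and "t" (3): a world point X has camera coordinates R X + t; the wrist camera has in their place "T_tool_cam" (4x4, takes a point from camera to tool coordinates, whose origin is the TCP and whose axes are the flange's). Camera axes: x right, y down, z forward; pixel columns grow to the right and rows downward; lengths in mm; the calibration is good to about 2 mm. The wrist camera is an equidistant fisheye: a pixel r from the principal point sees the ray r / f radians off the axis. A picture is of the moment at which its call begins: read the wrist's pose just before it. camera_params takes no time and is no camera call.
A pose or a line that the arm cannot do raises ctrl.MotionError and nothing moves.
- ctrl.finish_job(): hands the job in; it is judged then, once.
The state is a dict: "t": time; "q": joint angles; "qvel": joint speeds; "tau": joint torques, N m; "eef_pos": TCP position; "eef_rot": TCP orientation; "force": force on the tool from outside, world axes, zero at the start; "wrist_torque": the same for the moment, N m; "grip_width": finger opening in mm; "grasp_force": force on a finger pad.
Only numpy, scipy, OpenCV 4.12 (cv2) and the standard library are available. Lean on these libraries where they do the work, as an engineer would, in place of code of your own. Each camera call takes 0.05 s, during which the arm holds its last target. There are 200 camera calls.

### The job

Load the open centrifuge for a balanced spin: from the blue rack take the two short tubes (red and yellow caps) and stand them in two buckets that face each other across the rotor, and the two tall tubes (blue and green caps) in the other two facing buckets. Lower each tube, cap up, to the bottom of its bucket; do not drop it in from above. Leave the purple- and white-capped tubes where they stand in the rack.

Things in the scene. Friction and masses are not known exactly. Their poses are not given: they have to be found in the camera images.
- tube_red: red-capped short tube with dark red contents. 89 mm long, glass 14 mm, cap 16 mm wide and 17 high. Origin at its bottom's centre, z up its length. Starts upright in the fixed blue rack (212x76, 56 high; bottom 7 mm over the bench), its y along the rack: close the fingers that way, as row neighbours are 72 mm off, the other row 45.
- tube_yellow: yellow-capped short tube with dark red contents. 89 mm long, glass 14 mm, cap 16 mm wide and 17 high. Origin at its bottom's centre, z up its length. Starts upright in the fixed blue rack (212x76, 56 high; bottom 7 mm over the bench), its y along the rack: close the fingers that way, as row neighbours are 72 mm off, the other row 45.
- tube_blue: blue-capped tall tube with pale contents. 101 mm long, glass 14 mm, cap 16 mm wide and 17 high. Origin at its bottom's centre, z up its length. Starts upright in the fixed blue rack (212x76, 56 high; bottom 7 mm over the bench), its y along the rack: close the fingers that way, as row neighbours are 72 mm off, the other row 45.
- tube_green: green-capped tall tube with pale contents. 101 mm long, glass 14 mm, cap 16 mm wide and 17 high. Origin at its bottom's centre, z up its length. Starts upright in the fixed blue rack (212x76, 56 high; bottom 7 mm over the bench), its y along the rack: close the fingers that way, as row neighbours are 72 mm off, the other row 45.
- tube_purple: purple-capped tube of middle length, pale contents; not for this spin. 95 mm long, glass 14 mm, cap 16 mm wide and 17 high. Origin at its bottom's centre, z up its length. Starts upright in the fixed blue rack (212x76, 56 high; bottom 7 mm over the bench), its y along the rack: close the fingers that way, as row neighbours are 72 mm off, the other row 45.
- tube_white: white-capped tube of middle length, pale contents; not for this spin. 95 mm long, glass 14 mm, cap 16 mm wide and 17 high. Origin at its bottom's centre, z up its length. Starts upright in the fixed blue rack (212x76, 56 high; bottom 7 mm over the bench), its y along the rack: close the fingers that way, as row neighbours are 72 mm off, the other row 45.
- bucket_1: gold-coloured fixed bucket of the rotor in the open white centrifuge, facing bucket_3 across the hub (144 mm off). All look alike; 1-4 run anticlockwise from above. Origin: centre of its mouth, 130 mm up, z up. Funnel mouth 35 mm wide, narrowing to a 20 mm bore 16 mm down; floor 50 mm down. Housing 280 mm across, rim 138 high; open lid 400 high, hinged 146 mm behind the hub.
- bucket_2: gold-coloured fixed bucket of the rotor in the open white centrifuge, facing bucket_4 across the hub (144 mm off). All look alike; 1-4 run anticlockwise from above. Origin: centre of its mouth, 130 mm up, z up. Funnel mouth 35 mm wide, narrowing to a 20 mm bore 16 mm down; floor 50 mm down. Housing 280 mm across, rim 138 high; open lid 400 high, hinged 146 mm behind the hub.
- bucket_3: gold-coloured fixed bucket of the rotor in the open white centrifuge, facing bucket_1 across the hub (144 mm off). All look alike; 1-4 run anticlockwise from above. Origin: centre of its mouth, 130 mm up, z up. Funnel mouth 35 mm wide, narrowing to a 20 mm bore 16 mm down; floor 50 mm down. Housing 280 mm across, rim 138 high; open lid 400 high, hinged 146 mm behind the hub.
- bucket_4: gold-coloured fixed bucket of the rotor in the open white centrifuge, facing bucket_2 across the hub (144 mm off). All look alike; 1-4 run anticlockwise from above. Origin: centre of its mouth, 130 mm up, z up. Funnel mouth 35 mm wide, narrowing to a 20 mm bore 16 mm down; floor 50 mm down. Housing 280 mm across, rim 138 high; open lid 400 high, hinged 146 mm behind the hub.

How it is judged:
By the outcome, as a careful person would: the job done as asked, in the order asked, and still so for the second after the job is handed in, with the robot touching nothing.
It also fails if it takes over 106 s, if anything falls off the work surface, if the arm or the gripper's body presses on something with over 40 N, if the wrist force passes 120 N, or if a joint passes its speed limit or range.

## Working session

There is one attempt and no reset: what is moved stays moved. The work goes in short steps, each a Python script; the robot and the scene stay as the last script left them, time stands still between calls to the robot, and variables do not carry over. Pictures are saved under pics/ and viewed, at most 14 in all, crops included, and the job is handed in when it is done.

```bash
mkdir -p pics; python3 - <<'E'
from plant import ctrl,sensors,optics
import cv2,numpy as np
for n in("scene","top"):
    p,d=optics.grab_frame(n); cv2.imwrite(f"pics/{n}0.png",p[:,:,::-1]); np.savez(f"{n}0.npz",p=p,d=d)
    print(n,{k:np.round(v,3).tolist() for k,v in optics.camera_params(n).items() if hasattr(v,'shape') or isinstance(v,list)})
print(optics.camera_params("wrist"),ctrl.tcp_to_tips,sensors.read_state())
E
```

```text
scene {'mtx': [[620.683, 0.0, 321.135], [0.0, 620.683, 237.608], [0.0, 0.0, 1.0]], 'R': [[-0.864, -0.503, 0.01], [-0.394, 0.664, -0.636], [0.313, -0.554, -0.772]], 't': [498.625, 275.856, 1064.118]}
top {'mtx': [[449.987, 0.0, 325.344], [0.0, 449.987, 240.842], [0.0, 0.0, 1.0]], 'R': [[-0.014, -1.0, 0.006], [-0.998, 0.014, -0.057], [0.057, -0.007, -0.998]], 't': [5.86, 577.348, 912.476]}
{'mtx': array([[371.64829954,   0.        , 318.40095477],
       [  0.        , 371.64829954, 240.41193606],
       [  0.        ,   0.        ,   1.        ]]), 'T_tool_cam': array([[ 2.86854459e-04, -9.54697755e-01, -2.97577074e-01,
         7.69810593e+01],
       [ 9.99999693e-01,  5.69134152e-05,  7.81374914e-04,
        -1.05006162e+00],
       [-7.29040748e-04, -2.97577207e-01,  9.54697478e-01,
        -1.16380816e+02],
       [ 0.00000000e+00,  0.00000000e+00,  0.00000000e+00,
         1.00000000e+00]])} 25.0 {'t': 0.1, 'q': array([ 9.71485673e-01,  2.07339055e-01,  1.54285474e+00, -6.62725510e-06,
        1.39349788e+00, -1.50490583e-01]), 'qvel': array([-0.0016172 , -0.00158993, -0.00275059, -0.00036502,  0.00056903,
        0.00088059]), 'tau': array([-1.19692202e-03, -3.84089971e+01, -2.92547196e+01, -2.99798276e-04,
        4.89287791e-03,  1.76609117e-06]), 'eef_pos': array([249.130466  , 517.5058253 , 255.21869595]), 'eef_rot': array([[-9.00960032e-01,  4.33900485e-01, -1.17861805e-03],
       [ 4.33901977e-01,  9.00958411e-01, -1.73689691e-03],
       [ 3.08245430e-04, -2.07627940e-03, -9.99997797e-01]]), 'force': array([ 0.34004574, -0.33453451,  0.90491871]), 'wrist_torque': array([-0.01396821,  0.03434879,  0.02107478]), 'grasp_force': 0.0, 'grip_width': 85.11276710157686}
```

View pics/top0.png

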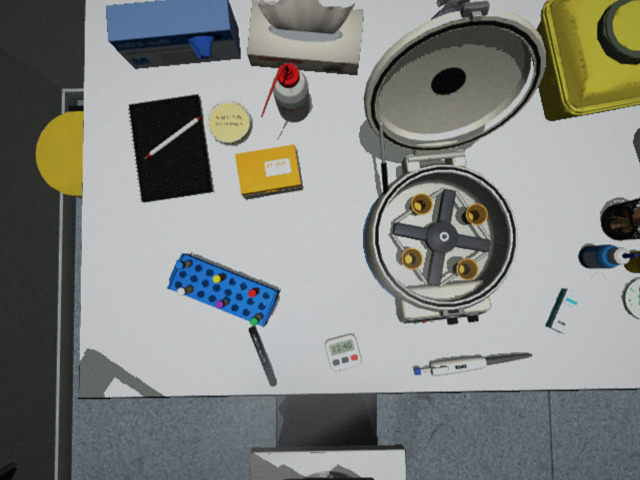

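View pics/scene0.png

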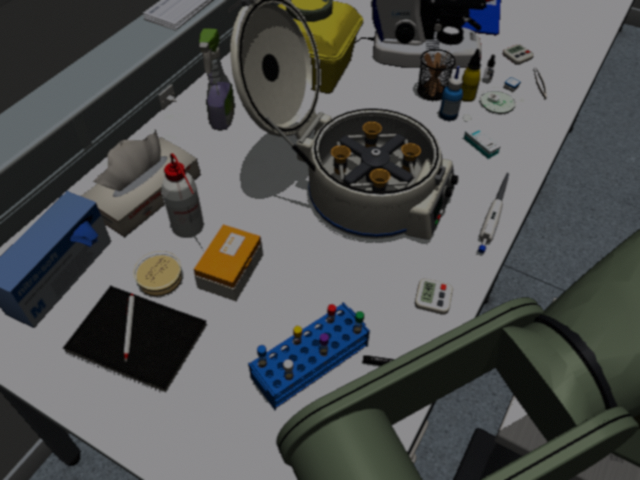

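The top view shows the caps: blue ~(187,263), yellow (217,279), red (253,293), white (181,291), purple (221,304) and green (255,321). Gold bucket mouths are at (422,204), (476,214), (466,269) and (411,258). I'll fit both the rack grid and the rotor to these.

```bash
cat > vis.py <<'E'
import numpy as np,cv2
from plant import optics
from scipy.optimize import least_squares
def topray(u,v,z,cp):
    K,R,t=(np.array(cp[k]) for k in("mtx","R","t"))
    c=-R.T@t; d=R.T@np.linalg.inv(K)@[u,v,1]
    return c+d*(z-c[2])/d[2]
def fit(model,obs):  # rigid 2D fit
    f=lambda p:(model@np.array([[np.cos(p[2]),np.sin(p[2])],[-np.sin(p[2]),np.cos(p[2])]])+p[:2]-obs)
    best=min((least_squares(lambda p:f(p).ravel(),[*obs.mean(0),a]) for a in np.arange(-3,3.2,.8)),key=lambda r:r.cost)
    return best.x,f(best.x)
# rack frame: x along row from blue to red; names with cap-top heights
TUBES={'blue':(-72,22.5,108),'yellow':(0,22.5,96),'red':(72,22.5,96),'white':(-72,-22.5,102),'purple':(0,-22.5,102),'green':(72,-22.5,108)}
E
python3 - <<'E'
from vis import *
z=np.load("top0.npz");p,d=z['p'],z['d'];cp=optics.camera_params("top")
cv2.imwrite("pics/cropr.png",cv2.resize(p[245:335,160:290,::-1],None,fx=6,fy=6,interpolation=cv2.INTER_CUBIC))
cv2.imwrite("pics/cropc.png",cv2.resize(p[185:290,385:500,::-1],None,fx=5.5,fy=5.5,interpolation=cv2.INTER_CUBIC))
px={'blue':(187,263),'yellow':(217,279),'red':(253,293),'white':(181,291),'purple':(221,304),'green':(255,321)}
obs=[];
for n,(u,v) in px.items():
    obs.append(topray(u,v,TUBES[n][2],cp)[:2]); print(n,obs[-1].round())
m=np.array([TUBES[n][:2] for n in px])
for o in(np.array(obs),):
    x,r=fit(m,o);print(x,r.round(1).tolist())
b=np.array([topray(*q,130,cp)[:2] for q in((422,204),(411,258),(466,269),(476,214))])
print(b.round(),b.mean(0),np.linalg.norm(b-b.mean(0),axis=1))
E
```

```text
blue [535. 255.]
yellow [504. 202.]
red [477. 135.]
white [483. 268.]
purple [458. 194.]
green [426. 130.]
[480.36891486 197.37744131   4.35416105] [[-7.9, 1.8], [-2.5, -13.0], [-0.7, -13.1], [1.7, 4.8], [1.6, 11.6], [7.9, 8.0]]
[[ 636. -179.]
 [ 538. -156.]
 [ 516. -255.]
 [ 616. -277.]] [ 576.41732124 -216.63765143] [70.40042237 71.9059661  71.38101904 71.89959852]
```

View pics/cropr.png

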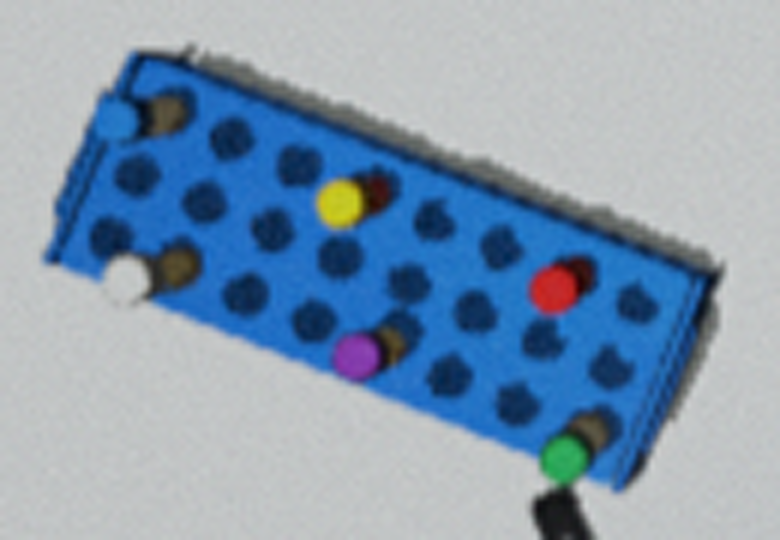

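View pics/cropc.png

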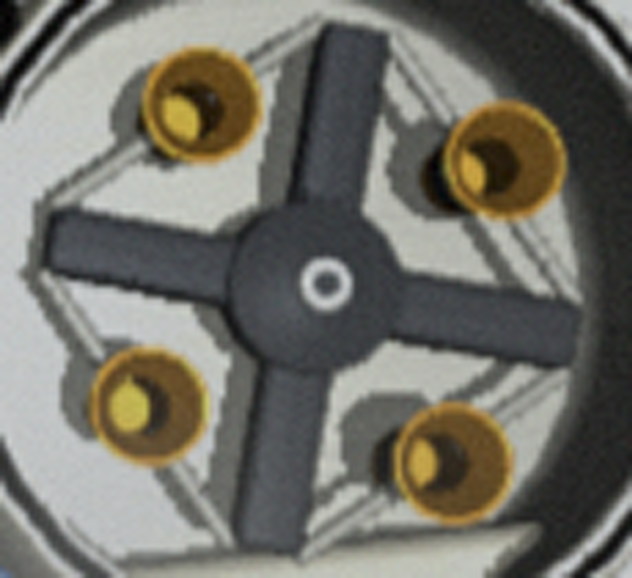

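Pixel refinement shows that the lower row is shifted by one hole, 24 mm (8 columns, pitch 24). I'll refit with that model, then move over the rack and rotor for close wrist looks.

```bash
cat >> vis.py <<'E'
from plant import sensors,ctrl
TUBES={'blue':(-84,22.5,108),'yellow':(-12,22.5,96),'red':(60,22.5,96),'white':(-60,-22.5,102),'purple':(12,-22.5,102),'green':(84,-22.5,108)}
def down(yx): # tool z down, tool x heading yx in world
    c,s=np.cos(yx),np.sin(yx); return np.array([[c,s,0],[s,-c,0],[0,0,-1.]])
def shot(name):
    s=sensors.read_state(); p,d=optics.grab_frame("wrist"); cv2.imwrite(f"pics/{name}.png",p[:,:,::-1])
    T=np.eye(4);T[:3,:3]=s['eef_rot'];T[:3,3]=s['eef_pos']
    T=T@optics.camera_params("wrist")['T_tool_cam']; np.savez(name+".npz",p=p,d=d,T=T); return p,d,T
def wray(u,v,z,T):
    K=optics.camera_params("wrist")['mtx']; a=np.array([u-K[0,2],v-K[1,2]])/K[0,0]; r=np.hypot(*a)
    d=T[:3,:3]@np.array([*(np.sinc(r/np.pi)*a),np.cos(r)]); c=T[:3,3]
    return c+d*(z-c[2])/d[2]
def wproj(X,T):
    K=optics.camera_params("wrist")['mtx']; x=T[:3,:3].T@(np.array(X)-T[:3,3]); h=np.hypot(x[0],x[1])
    return K[:2,2]+K[0,0]*np.arctan2(h,x[2])*x[:2]/h
E
python3 - <<'E'
from vis import *
cp=optics.camera_params("top")
px={'blue':(179.7,264.7),'yellow':(216.7,278.8),'red':(252.3,293.3),'white':(181.5,291.5),'purple':(219.5,304.5),'green':(254,321.5)}
o=np.array([topray(*px[n],TUBES[n][2],cp)[:2] for n in px]); m=np.array([TUBES[n][:2] for n in px])
x,r=fit(m,o);print(x,r.round(1).tolist())
b=np.array([topray(*q,130,cp)[:2] for q in((421.9,204.1),(412.3,259),(467.5,269.2),(476.6,214.1))])
bm=72*np.array([[1,0],[0,1],[-1,0],[0,-1]]); xb,rb=fit(bm,b);print(xb,rb.round(1).tolist(),b.round())
np.savez("coarse.npz",rack=x,rot=xb)
xd=x[2]+np.pi/2; xd=xd if np.cos(xd)<0 else xd+np.pi; print("toolx",xd,down(xd)[:,0])
ctrl.move_ptp([x[0],x[1],250],down(xd)); p,d,T=shot("w_rack"); print(sensors.read_state()['q'].round(2))
for n in px:
    X=m[list(px).index(n)]; print(n,wproj([*(o[list(px).index(n)]),TUBES[n][2]],T).round())
h=np.arctan2(xb[1],xb[0])+np.pi
ctrl.move_ptp([xb[0],xb[1],310],down(h)); p,d,T=shot("w_rot"); print(sensors.read_state()['q'].round(2),sensors.read_state()['t'])
for q in b: print(wproj([*q,130],T).round())
E
```

```text
[479.39963749 200.55238237   4.31500936] [[1.0, 0.7], [0.4, -0.1], [0.6, 0.0], [-0.0, -2.4], [-2.8, 1.7], [0.8, 0.1]]
[ 575.76228506 -218.1169514     0.58863771] [[0.1, 0.3], [0.0, 0.2], [-0.1, -0.2], [-0.1, -0.3]] [[ 636. -178.]
 [ 536. -158.]
 [ 516. -258.]
 [ 616. -278.]]
toolx 9.027398343882133 [-0.92207826  0.38700348  0.        ]
[ 0.23  0.09  1.68  0.    1.36 -0.94]
blue [427. 264.]
yellow [334. 259.]
red [242. 259.]
white [403. 204.]
purple [301. 209.]
green [203. 206.]
[-0.5   0.26  1.37  0.    1.52 -1.71] 3.2583
[385. 270.]
[370. 153.]
[245. 173.]
[270. 288.]
```

View pics/w_rack.png

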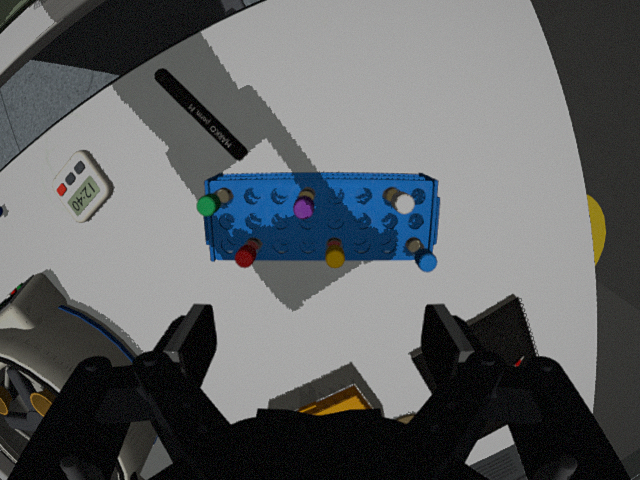

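View pics/w_rot.png

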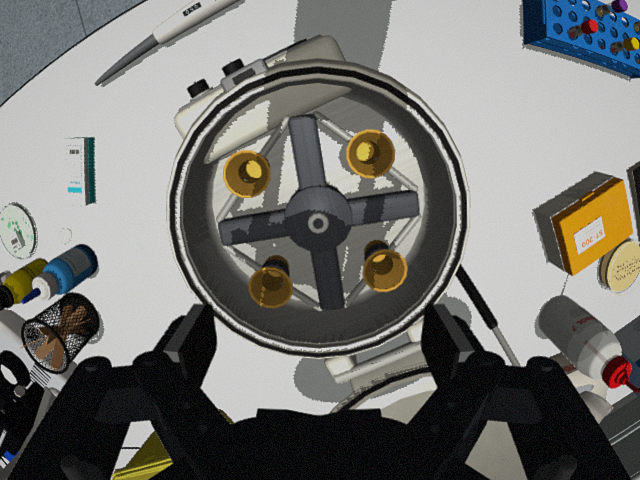

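Both wrist views match the predictions within a few pixels: rack caps at green (207,205), red (245,257), yellow (335,257), blue (427,261), white (404,203), purple (304,207), and bucket mouths at (386,270), (371,153), (247,173), (270,287). I'll fit from these and do the red tube, pausing before release.

```bash
python3 - <<'E'
from vis import *
T=np.load("w_rack.npz")['T']; px=dict(green=(207,205),red=(245,257),yellow=(335,257),blue=(427,261),white=(404,203),purple=(304,207))
o=np.array([wray(*px[n],TUBES[n][2]-2,T)[:2] for n in px]); x,r=fit(np.array([TUBES[n][:2] for n in px]),o); print(x,r.round(1).tolist())
T=np.load("w_rot.npz")['T']; b=np.array([wray(*q,130,T)[:2] for q in((386,270),(371,153),(247,173),(270,287))])
xb,rb=fit(72*np.array([[1,0],[0,1],[-1,0],[0,-1]]),b); print(xb,rb.round(1).tolist())
np.savez("fine.npz",rack=x,rot=xb)
E
cat > job.py <<'E'
from vis import *
z=np.load("fine.npz"); RK,RO=z['rack'],z['rot']
LEN=dict(red=89,yellow=89,blue=101,green=101); BK=dict(red=0,yellow=2,green=1,blue=3)
def st(m):
    s=sensors.read_state(); print(m,'t%.1f'%s['t'],s['eef_pos'].round(1),'w%.1f gf%.1f'%(s['grip_width'],s['grasp_force']),s['force'].round(1))
def pick(n):
    c,s=np.cos(RK[2]),np.sin(RK[2]); a,b=TUBES[n][:2]; x,y=RK[0]+c*a-s*b,RK[1]+s*a+c*b
    hd=RK[2]+np.pi/2; hd=hd if np.cos(hd)<0 else hd+np.pi; zg=7+LEN[n]-8.5+6
    ctrl.move_ptp([x,y,200],down(hd)); ctrl.gripper_to(40)
    if ctrl.move_l([x,y,zg],vel=120,threshold=12): st("HIT"); raise SystemExit
    ctrl.gripper_to(10,40); st("grip"); assert sensors.read_state()['grip_width']>13
    ctrl.move_l([x,y,285],vel=150); st("lift")
def place(n):
    th=RO[2]+BK[n]*np.pi/2; x,y=RO[0]+72*np.cos(th),RO[1]+72*np.sin(th); zf=80+LEN[n]-8.5+6
    ctrl.move_ptp([x,y,285],down(np.arctan2(y,x)+np.pi)); ctrl.hold(.3)
    h=ctrl.move_l([x,y,zf+6],vel=70,threshold=12); st("down%s"%h)
    if h: raise SystemExit
    h=ctrl.move_l([x,y,zf-4],vel=15,threshold=4); st("floor%s dz=%.1f"%(h,sensors.read_state()['eef_pos'][2]-zf))
def release():
    s=sensors.read_state()['eef_pos']; ctrl.gripper_to(36); st("open"); ctrl.move_l([s[0],s[1],290],vel=150)
E
python3 - <<'E'
from job import *
pick('red'); place('red'); shot("w_red")
E
```

```text
[479.11210902 202.35406714   4.31688985] [[0.2, -0.5], [0.4, -0.6], [0.9, 0.4], [2.0, 1.3], [-0.6, -2.0], [-2.9, 1.4]]
[ 575.82728102 -217.24496091    0.58292319] [[0.2, -0.4], [-0.2, 0.6], [-0.4, -0.4], [0.5, 0.2]]
grip t6.6 [477.4 138.4  94.2] w14.0 gf39.0 [-0.6 -0.2  2.1]
lift t8.0 [476.  138.2 283.7] w13.9 gf39.0 [ 0.4  0.1 -0.3]
downFalse t11.4 [ 636.3 -177.8  173.1] w14.3 gf39.0 [-0.8  0.9  0.5]
floorTrue dz=0.6 t11.9 [ 636.2 -177.7  167.1] w13.8 gf39.4 [-1.1 -0.1  3.3]
```

View pics/w_red.png

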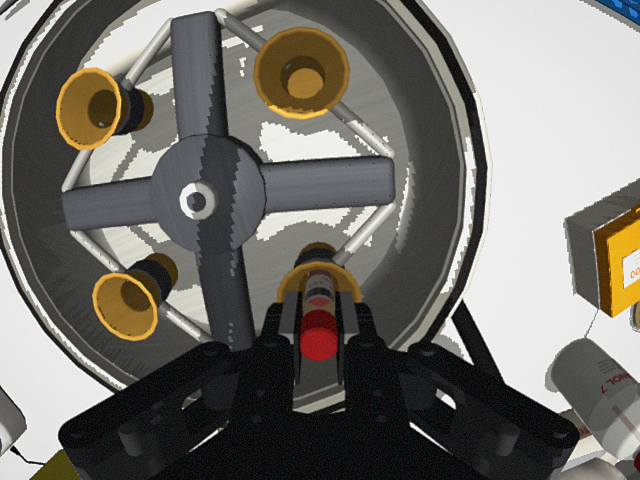

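The red tube stands in its bucket with the cap showing at (320,335), stopped within 1 mm of floor height. I'll release it and do the yellow one.

```bash
python3 - <<'E'
from job import *
release(); shot("w_red2")
pick('yellow'); place('yellow'); release()
E
```

```text
open t12.2 [ 635.  -177.2  165.3] w36.4 gf0.0 [-1.   0.3 -1. ]
grip t16.4 [505.1 204.9  94.3] w14.1 gf39.0 [0.8 0.3 2. ]
lift t17.8 [503.8 204.6 283.7] w13.9 gf39.0 [0.3 0.4 0.1]
downFalse t21.6 [ 516.  -257.1  173.1] w13.7 gf39.1 [-0.2 -0.4 -0.5]
floorTrue dz=0.7 t22.1 [ 516.  -257.1  167.2] w14.0 gf39.4 [-0.6  0.9  3.7]
open t22.4 [ 515.  -256.4  165.7] w36.0 gf0.0 [-0.1 -0.4  0.5]
```

View pics/w_red2.png

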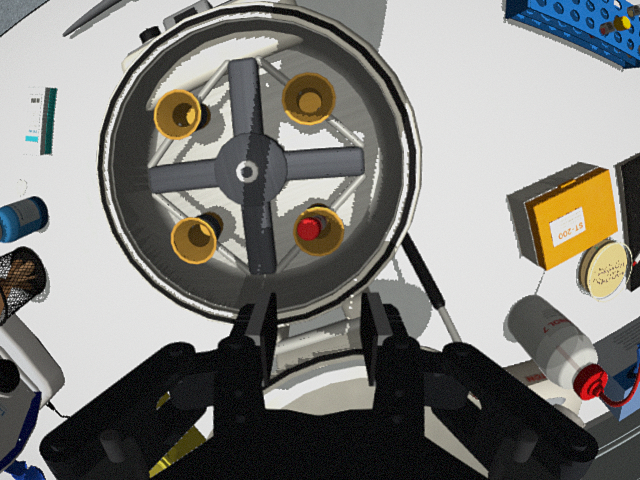

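The red tube stands upright in its bucket, with the cap at (312,230). Yellow also reached the floor and was released. Now green and blue.

```bash
python3 - <<'E'
from job import *
for n in('green','blue'): pick(n); place(n); release()
x,y=RO[:2]; ctrl.move_ptp([x,y,320],down(np.arctan2(y,x)+np.pi)); shot("w_end"); st("end")
E
```

```text
grip t26.4 [426.6 133.6 106.2] w13.7 gf39.0 [0.1 0.1 2.1]
lift t27.7 [425.3 133.4 283.8] w13.9 gf39.0 [-0.  -0.3 -0.7]
downFalse t30.8 [ 536.6 -157.3  185.1] w14.0 gf39.0 [ 0.3 -0.4  1.3]
floorTrue dz=0.5 t31.3 [ 536.6 -157.3  179. ] w13.8 gf39.4 [ 0.1 -0.1  3.9]
open t31.6 [ 535.4 -156.8  177.6] w36.0 gf0.0 [-0.5  0.3 -0.9]
grip t35.6 [532.9 271.5 106.5] w14.0 gf39.0 [0.3 0.2 1.8]
lift t37.0 [531.5 270.9 283.5] w14.1 gf39.2 [-0.1 -0.3 -0.6]
downFalse t40.9 [ 615.8 -277.6  185.3] w14.0 gf39.2 [ 0.3 -0.6 -0.1]
floorTrue dz=0.9 t41.3 [ 615.8 -277.5  179.4] w13.8 gf39.6 [0.6 1.  3.3]
open t41.7 [ 614.7 -276.9  177.5] w36.0 gf0.0 [ 0.2 -0.4  0.5]
end t43.0 [ 575.4 -217.   318.8] w35.7 gf0.0 [ 0.9 -0.6 -0.1]
```

View pics/w_end.png

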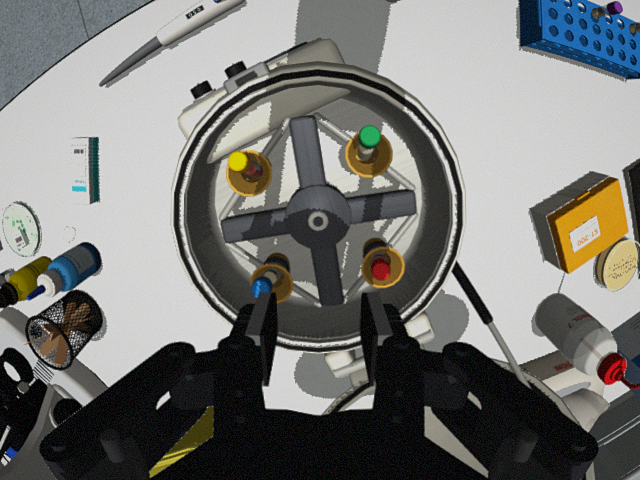

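All four tubes stand in their buckets: red (380,268) faces yellow (238,162), and green (370,136) faces blue (262,287).

```bash
python3 -c "
from plant import ctrl; print(ctrl.finish_job())"
```

```text
the job is handed in; nothing more can be done
None
```

The job is handed in at about 43 s: red faces yellow and blue faces green across the rotor, each lowered to its bucket floor cap up, and the purple and white tubes were not touched.

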